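# Draw the inspection boom out to the red flag and hold it

### The job

Release the telescoping sample boom by gently pressing its green lock button all the way down (it stays down), then gently draw the boom out by its orange post until its pointer stands level with the red flag on the scale (not the blue one), and finish still holding it there against its return spring, so that the bench camera can take its picture. The black tube must stay standing in its nest, and everything else on the bench stays where it is.

Things in the scene. Friction and masses are not known exactly. Their poses are not given: they have to be found in the camera images.
- gauge: the boom's fixed base: a dark steel plate 120 x 430 x 12 mm, screwed to the bench, with a white sleeve 40 mm wide whose top is 63 mm above the bench. Origin on the bench; the plate reaches from -180 to +250 mm along its y axis and +-60 mm along x. The boom slides out of the sleeve's mouth (y = -10 mm) straight along the gauge's +y axis; z is up. A yellow scale with black lines every 10 mm lies along the plate's +x side
- boom (a joint): how far the boom is drawn out, m: 0 fully in (the start), 0.13 the end stop. Locked at 0 until the green button is down. A spring pulls it back in with about 2.3 N at 0 and 4 N at 0.12; if let go it slides home
- handle_top (a point): centre of the top, 108 mm above the bench, of the orange upright square post on the boom: 16 x 16 mm, 48 mm tall, sides along the gauge's axes, to pinch or pull by. It stands on an aluminium carriage 40 x 34 mm whose top is 60 mm above the bench; at the start it is at x = 0, y = 45 mm in the gauge's frame. It bears a total of 100 N from the fingers (both pads added: a grip of 45 N or less is safe)
- lock (a joint): how far the green lock button is pressed, m: 0 up (the start, locked), 0.010 fully down; the boom is free from 0.007 on. It takes about 3 N to move and then stays where it was pushed
- button_top (a point): centre of the top face of the green round lock button, 26 mm across, on top of the sleeve (x = 0, y = -45 mm in the gauge's frame). Press it straight down 10 mm; it bears no more than 40 N. The face is 79 mm above the bench when up, 69 mm when fully down
- pointer (a point): lower tip of the black pointer blade on the boom, over the scale; in the gauge's frame x = 41 mm, and the same y as the centre of the orange post
- red_flag_tip (a point): tip of the red flag, the mark to be met: a thin red upright fin (5 mm wide along y, 28 mm high) on a 16 mm wide foot at the scale's outer edge, fixed; it stands 53 mm to +x of the gauge's y axis line, 29 mm above the bench; its y axis is the gauge's y axis
- blue_flag_tip (a point): tip of the blue flag, the same shape, for another part: not the mark
- tube: the black tube under inspection, 14.4 mm across, 52 mm tall, standing loose in the nest; origin at the centre of its foot
- nest (a point): centre of the inner floor of the white nest cup on the boom, 80 mm beyond the orange post along +y, 40 mm above the bench; the cup's rim is at 61 mm
- tray: clear tray 120 x 260 x 55 mm with black tubes standing in it to 62 mm, loose; origin under its centre
- jar: amber jar 56 mm across, 75 mm tall, loose
- ring_gauge: steel ring 70 mm across, 22 mm tall, loose
- carton: cardboard carton 90 x 130 x 50 mm, loose
- block: steel block 30 x 75 x 30 mm, loose

How it is judged:
By the outcome, as a careful person would: the job done as asked, in the order asked, and still so for the second after the job is handed in, while the arm keeps its last pose, push and grip.
It also fails if it takes over 45 s, if anything falls off the work surface, if the arm or the gripper's body presses on something with over 40 N, if the wrist force passes 120 N, or if a joint passes its speed limit or range.

### The arm

A 6-joint arm with a two-finger parallel gripper is mounted at the origin on the work surface. World frame = base frame: x ahead of the robot, y to its left, z up, the work surface at z = 0. Lengths are in m, angles in degrees, forces in N, time in s.
With the tool pointing down it reaches from about 0.35 to 0.875 m from the base axis. Payload 4.2 kg.
Tool frame: the origin (TCP) lies at the very end of the fingers, on their centre line; the grasp point (between the pads) lies 19 mm behind it; z points along the fingers, y is the line along which they close (so a half turn about z gives the same grasp; the last joint's range is limited). The gripper opens to 87 mm and grips with 3 to 60 N. Pads are 19 mm wide; open, the fingers measure 117 mm over their backs; the gripper's body (75 mm by 190 mm) begins 51 mm behind the grasp point.
Start: joints at [-55.6, 22.042, 0.453, 0, -68.411, -14.817], TCP at [0.21, -0.589, 0.223] pointing down, gripper open.
Joint ranges: [-179.83, 179.83], [-69.29, 118.12], [-61.27, 80.66], [-181.25, 117.63], [-171.15, -9.14], [-177.46, 177.46]. Speed limits (degrees/s): [159.86, 159.86, 180, 180, 180, 180].

### API

Orientations are given as a 3x3 rotation matrix whose columns are the frame's x, y, z axes.
In Python, from station import monitor, cams, ticket gives the robot as it stands.
- The arm moves only by the tool drive_tool, never from a script. Its argument "moves" is a list of rows, each an object with "delta_pos": the shift along the tool's x, y, z in mm, a list of three; "turn": the turn about the tool's z in rad; "claw": the opening, from 0 (shut) to 1 (fully open). A call has 1 to 12 rows; each row shifts and turns the commanded pose from where the row before left it, along the tool's axes as they then stand; what a row does not reach is not made up. A row lasts 1/8 s, in which the tool goes at most 62.5 mm and 10.7 degrees, less where a joint would pass 70% of its speed; a pose out of reach is approached as far as the arm can. A call is refused whole if a number of a shift passes 62.5 or a number of a turn 0.188, either way. A call with a gripper value outside its range is refused whole. The fingers move at their own pace and stop on an object; the grip force is fixed at half the most. Time passes only in rows, so rows that do not move let the fingers close. It gives the time, the measured TCP pose, the force, the opening and the grip force at its end, in the units of the state.
- monitor.sense(): the state, without advancing time (a new reading comes with each control period).
- cams.capture(name): name is "side" or "top" or "wrist"; returns a dict with "color" (480x640x3 uint8, red, green, blue), "range_z" (480x640 float32, m along the optical axis (not along the pixel's ray), 0 where there is no reading), "vertical_fov" (degrees; the focal length in pixels is half the picture's height over the tangent of half this angle, whatever the lens; pixels are square), "cx", "cy" (the principal point, pixels), "dist" ([k1, k2, p1, p2, k3] as OpenCV has them; the pictures are not rectified), "extrinsics" (4x4, takes a point from camera to world coordinates). Camera axes: x right, y down, z forward; pixel columns grow to the right and rows downward; lengths in m; the calibration is good to about 2 mm. A picture is of the moment at which its call begins.
- ticket.finish_job(): hands the job in; it is judged then, once.
The state is a dict: "time_s": time; "joints": joint angles; "joint_velocities": joint speeds; "effort": joint torques, N m; "tcp_pos": TCP position; "ee_rot": TCP orientation; "wrist_force": force on the tool from outside, world axes, zero at the start; "moment": the same for the moment, N m; "gripper_width": opening from 0.0 (shut) to 1.0 (fully open); "gripper_force": force on a finger pad.
Only numpy, scipy, OpenCV 4.12 (cv2) and the standard library are available. Lean on these libraries where they do the work, as an engineer would, in place of code of your own. Each camera call takes 0.05 s, during which the arm holds its last target. There are 200 camera calls.

## Working session

There is one attempt and no reset: what is moved stays moved. The work goes in short steps, Python scripts to look and compute and a tool call to move; the robot and the scene stay as the last step left them, time stands still between calls to the robot, and variables do not carry over. Pictures are saved under pics/ and viewed, at most 10 in all, crops included, and the job is handed in when it is done.

Besides the shell and the picture viewer there is one more tool, called after "Emit:" by a JSON object that holds its "name" and its "arguments", one argument or row to a line. drive_tool: Moves the arm, as the interface text tells. Its arguments: {"type":"object","properties":{"moves":{"type":"array","items":{"type":"object","properties":{"delta_pos":{"type":"array","items":{"type":"number"}},"turn":{"type":"number"},"claw":{"type":"number"}}}}},"required":["moves"]}

```bash
mkdir -p pics; cat > h.py <<'E'
import numpy as np, cv2, pickle
from station import monitor, cams, ticket
def cap(n,save=None):
    d=cams.capture(n); pickle.dump(d,open(f'{n}.pkl','wb'))
    if save: cv2.imwrite(f'pics/{save}.png',d['color'][:,:,::-1])
    return d
def K(d):
    f=240/np.tan(np.radians(d['vertical_fov'])/2)
    return np.array([[f,0,d['cx']],[0,f,d['cy']],[0,0,1]])
def rays(d,px):
    u=cv2.undistortPoints(np.array(px,float).reshape(-1,1,2),K(d),np.array(d['dist'],float))[:,0]
    T=np.array(d['extrinsics']); return T[:3,3],np.c_[u,np.ones(len(u))]@T[:3,:3].T
def onz(d,px,z):
    o,r=rays(d,px); return o+r*((z-o[2])/r[:,2])[:,None]
def mask(d,lo,hi):
    return cv2.inRange(cv2.cvtColor(d['color'],cv2.COLOR_RGB2HSV),lo,hi)
def blobs(m,amin=15):
    n,l,s,c=cv2.connectedComponentsWithStats(m)
    return [(s[i,4],c[i].round(1),s[i,:4]) for i in range(1,n) if s[i,4]>=amin]
E
python3 - <<'E'
from h import *
for n in ['top','side']:
    d=cap(n,n+'0'); print(n,d['vertical_fov'],np.array(d['extrinsics']).round(3).tolist())
    for c,lo,hi in [('green',(45,90,50),(85,255,255)),('orange',(8,150,120),(20,255,255)),('red',(0,150,90),(6,255,255)),('red2',(172,150,90),(180,255,255)),('blue',(100,130,60),(130,255,255)),('yellow',(22,120,120),(34,255,255))]:
        print(c,[(a,p.tolist(),b.tolist()) for a,p,b in blobs(mask(d,lo,hi))])
s=monitor.sense(); print(s['tcp_pos'],np.array(s['ee_rot']).round(3).tolist(),s['gripper_width'])
E
```

```text
top 57.798927068826856 [[0.011, -0.985, 0.175, 0.339], [-1.0, -0.013, -0.014, -0.016], [0.016, -0.175, -0.984, 1.017], [0.0, 0.0, 0.0, 1.0]]
green [(np.int32(112), [324.3, 213.0], [319, 208, 12, 11])]
orange [(np.int32(50), [284.1, 203.4], [281, 200, 7, 8])]
red [(np.int32(24), [261.5, 186.5], [258, 184, 7, 6])]
red2 []
blue [(np.int32(10193), [315.1, 46.5], [133, 0, 372, 78]), (np.int32(15), [197.2, 4.8], [194, 2, 7, 5]), (np.int32(20), [184.8, 6.6], [182, 4, 8, 8]), (np.int32(21), [168.9, 12.7], [165, 9, 8, 8]), (np.int32(43), [174.5, 19.3], [169, 13, 12, 14]), (np.int32(20), [234.8, 16.0], [232, 12, 7, 9]), (np.int32(18), [315.9, 17.1], [312, 15, 9, 5]), (np.int32(414), [529.9, 41.4], [507, 19, 41, 51]), (np.int32(22), [553.3, 25.2], [549, 22, 12, 6]), (np.int32(21), [102.5, 30.8], [99, 27, 9, 7]), (np.int32(27), [293.3, 30.8], [288, 27, 11, 8]), (np.int32(16), [283.2, 29.3], [279, 28, 9, 5]), (np.int32(21), [441.4, 32.4], [438, 29, 7, 8]), (np.int32(24), [493.8, 36.3], [491, 31, 6, 11]), (np.int32(17), [506.0, 37.1], [505, 32, 4, 11]), (np.int32(338), [108.2, 49.6], [90, 34, 33, 
[... 1376 characters left out ...]
[(np.int32(62379), [88.5, 158.0], [0, 0, 239, 461]), (np.int32(557), [613.3, 4.3], [566, 0, 74, 14]), (np.int32(1684), [397.0, 41.3], [376, 9, 41, 64]), (np.int32(75), [634.6, 103.1], [629, 91, 11, 26]), (np.int32(20), [626.6, 108.0], [622, 104, 9, 11]), (np.int32(27), [634.0, 122.2], [627, 119, 13, 7]), (np.int32(368), [631.3, 153.7], [620, 129, 20, 55]), (np.int32(19), [635.5, 194.6], [633, 192, 7, 7]), (np.int32(34), [231.9, 301.1], [229, 296, 7, 9]), (np.int32(8092), [74.0, 429.0], [15, 371, 116, 109])]
yellow [(np.int32(731), [238.0, 305.7], [215, 269, 49, 67])]
[ 0.20931005 -0.58831509  0.2215436 ] [[-0.942, -0.335, -0.001], [-0.335, 0.942, 0.002], [0.0, 0.002, -1.0]] 0.993577631771222
```

View pics/top0.png

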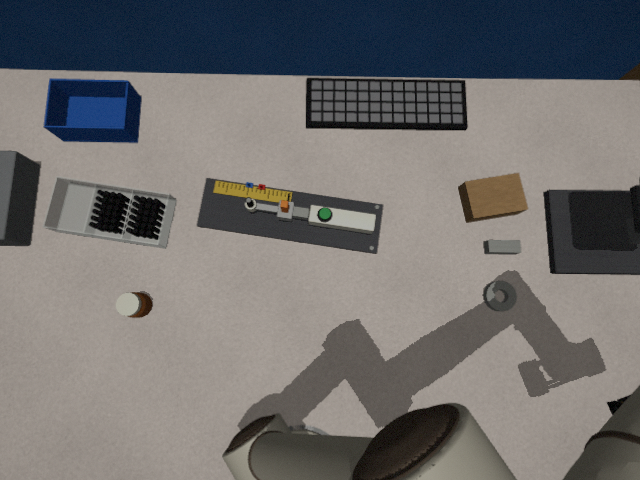

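View pics/side0.png

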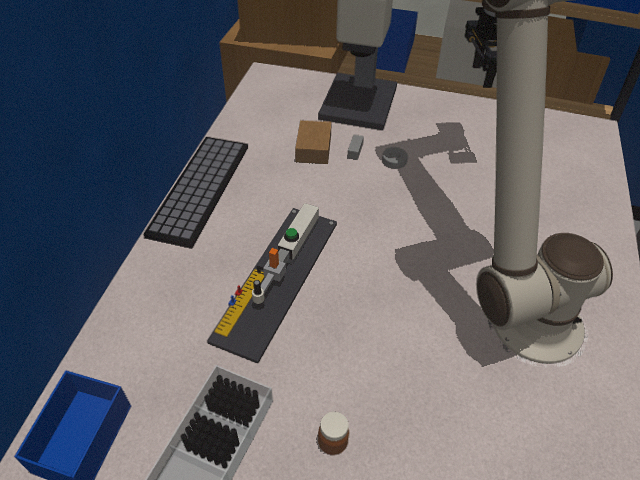

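The overhead view shows the gauge with its button at (324,213), post at (284,203), red flag at (261,186) and blue flag at (249,184). The boom points left, which is world +y. In the side view the button is at (291,233) and the post at (273,251).

```bash
python3 - <<'E'
from h import *
t=pickle.load(open('top.pkl','rb')); s=pickle.load(open('side.pkl','rb'))
def tri(a,b):
    o1,r1=rays(t,[a]);o2,r2=rays(s,[b]);r1=r1[0];r2=r2[0]
    k=np.linalg.lstsq(np.c_[r1,-r2],o2-o1,rcond=None)[0]; p,q=o1+k[0]*r1,o2+k[1]*r2
    return ((p+q)/2).round(4),(np.linalg.norm(p-q)).round(4)
print('btn',onz(t,[(324.3,213)],.077),onz(s,[(291.1,232.9)],.076),tri((324.3,213),(291.1,232.9)))
print('post',onz(t,[(284.1,203.4)],.102),onz(s,[(273.1,251)],.1))
print('red',onz(t,[(261.5,186.5)],.024),'blue',onz(t,[(249,184.5)],.024))
# plate: dark mask in top
m=cv2.inRange(t['color'],(40,40,40),(85,85,90)); m[:170]=0;m[260:]=0;m[:,:190]=0;m[:,390:]=0
c=max(cv2.findContours(cv2.morphologyEx(m,cv2.MORPH_CLOSE,np.ones((15,15))),0,2)[0],key=cv2.contourArea)
b=cv2.boxPoints(cv2.minAreaRect(c)); P=onz(t,b,.012); print(b.round(1).tolist(),P.round(4).tolist(),[np.linalg.norm(P[i]-P[i-1]).round(4) for i in range(4)])
for i in range(4):
    v=P[i]-P[i-1]; print(np.degrees(np.arctan2(v[1],v[0])))
E
```

```text
btn [[ 0.57016252 -0.04626315  0.077     ]] [[ 0.5692151  -0.04459046  0.076     ]] (array([ 0.5703, -0.0464,  0.0741]), np.float64(0.0011))
post [[0.58411329 0.0418864  0.102     ]] [[0.58418026 0.03789104 0.1       ]]
red [[0.64543654 0.10114645 0.024     ]] blue [[0.64986748 0.13080497 0.024     ]]
[[196.60000610351562, 226.39999389648438], [204.10000610351562, 177.10000610351562], [383.20001220703125, 204.3000030517578], [375.79998779296875, 253.60000610351562]] [[0.5493, 0.2513, 0.012], [0.6702, 0.2404, 0.012], [0.6095, -0.189, 0.012], [0.4903, -0.1696, 0.012]] [np.float64(0.4249), np.float64(0.1213), np.float64(0.4337), np.float64(0.1208)]
82.00909981908586
-5.137151230626007
-98.04450302489164
170.72826338789545
```

Emit:
{"name": "drive_tool", "arguments": {
  "moves": [
    {"turn":-0.182,"claw":0.4},
    {"turn":-0.182,"claw":0.4},
    {"turn":-0.182,"claw":0.4},
    {"turn":-0.182,"claw":0.4},
    {"turn":-0.182,"claw":0.4},
    {"turn":-0.18,"claw":0.4},
    {"claw":0.4},
    {"claw":0.4}
  ]
}}

```text
invalid input
```

Emit:
{"name": "drive_tool", "arguments": {
  "moves": [
    {"delta_pos":[0,0,0],"turn":-0.182,"claw":0.4},
    {"delta_pos":[0,0,0],"turn":-0.182,"claw":0.4},
    {"delta_pos":[0,0,0],"turn":-0.182,"claw":0.4},
    {"delta_pos":[0,0,0],"turn":-0.182,"claw":0.4},
    {"delta_pos":[0,0,0],"turn":-0.182,"claw":0.4},
    {"delta_pos":[0,0,0],"turn":-0.18,"claw":0.4},
    {"delta_pos":[0,0,0],"turn":0,"claw":0.4}
  ]
}}

```text
time_s: 0.98
tcp_pos: [0.2094, -0.5885, 0.222]
ee_rot: [[-0.141, -0.99, -0.0], [-0.99, 0.141, 0.001], [-0.001, 0.001, -1.0]]
wrist_force: [0.1, -0.3, -1.0]
gripper_width: 0.41
gripper_force: 0.0
```

```bash
cat > go.py <<'E'
from h import *
import sys
# displacement (mm, tool axes) from the measured TCP to a world target
s=monitor.sense(); R=np.array(s['ee_rot']); p=np.array(s['tcp_pos'])
print('t',s['time_s'],'tcp',p.round(4),'yaw_y',np.degrees(np.arctan2(R[1,1],R[0,1])).round(2),'f',np.array(s['wrist_force']).round(1),'w',s['gripper_width'],s['gripper_force'],'j',np.array(s['joints']).round(0))
if len(sys.argv)>3: print('delta tool mm',((R.T@(np.array(sys.argv[1:4],float)-p))*1000).round(1))
E
python3 go.py 0.57 -0.046 0.22
```

```text
t 0.975 tcp [ 0.2094 -0.5885  0.222 ] yaw_y 171.91 f [ 0.1 -0.3 -1. ] w 0.4100352919635011 0.0 j [-56.  22.   0.  -0. -68.  48.]
delta tool mm [-587.9 -280.7    2.4]
```

Emit:
{"name": "drive_tool", "arguments": {
  "moves": [
    {"delta_pos":[-25,-12,0],"turn":0,"claw":0.4},
    {"delta_pos":[-52,-25,0],"turn":0,"claw":0.4},
    {"delta_pos":[-52,-25,0],"turn":0,"claw":0.4},
    {"delta_pos":[-52,-25,0],"turn":0,"claw":0.4},
    {"delta_pos":[-52,-25,0],"turn":0,"claw":0.4},
    {"delta_pos":[-52,-25,0],"turn":0,"claw":0.4},
    {"delta_pos":[-52,-25,0],"turn":0,"claw":0.4},
    {"delta_pos":[-52,-25,0],"turn":0,"claw":0.4},
    {"delta_pos":[-52,-25,0],"turn":0,"claw":0.4},
    {"delta_pos":[-52,-25,0],"turn":0,"claw":0.4},
    {"delta_pos":[-52,-25,0],"turn":0,"claw":0.2},
    {"delta_pos":[-30,-10,0],"turn":0,"claw":0}
  ]
}}

```text
time_s: 2.48
tcp_pos: [0.5597, -0.0547, 0.2221]
ee_rot: [[-0.14, -0.99, -0.0], [-0.99, 0.14, 0.0], [0.0, 0.0, -1.0]]
wrist_force: [-0.3, -0.2, 0.3]
gripper_width: 0.251
gripper_force: 0.0
```

Emit:
{"name": "drive_tool", "arguments": {
  "moves": [
    {"delta_pos":[-12,-8,0],"turn":0,"claw":0},
    {"delta_pos":[0,0,0],"turn":0,"claw":0},
    {"delta_pos":[0,0,0],"turn":0,"claw":0}
  ]
}}

```text
time_s: 2.85
tcp_pos: [0.5675, -0.0472, 0.2225]
ee_rot: [[-0.141, -0.99, -0.001], [-0.99, 0.141, -0.0], [0.0, 0.001, -1.0]]
wrist_force: [-0.0, 0.3, 0.4]
gripper_width: 0.014
gripper_force: 0.0
```

```bash
python3 go.py 0.57 -0.046 0.12; python3 - <<'E'
from h import *
d=cap('wrist','wrist0'); print(d['vertical_fov'],np.array(d['extrinsics']).round(3).tolist())
for c,lo,hi in [('green',(45,90,50),(85,255,255)),('orange',(8,150,120),(20,255,255)),('red',(0,150,90),(6,255,255)),('blue',(100,130,60),(130,255,255))]:
    print(c,[(a,p.tolist(),b.tolist()) for a,p,b in blobs(mask(d,lo,hi),60)][:6])
E
```

```text
t 2.85 tcp [ 0.5675 -0.0472  0.2225] yaw_y 171.92 f [-0.   0.3  0.4] w 0.014299526221576236 0.0 j [ 12.  17.  -8.  -0. -66. -20.]
delta tool mm [ -1.6  -2.3 102.5]
59.07458166065408 [[-0.99, 0.135, 0.041, 0.558], [0.141, 0.946, 0.292, -0.129], [0.0, 0.295, -0.955, 0.385], [0.0, 0.0, 0.0, 1.0]]
green [(np.int32(953), [324.2, 223.1], [307, 206, 35, 35])]
orange []
red []
blue []
```

View pics/wrist0.png

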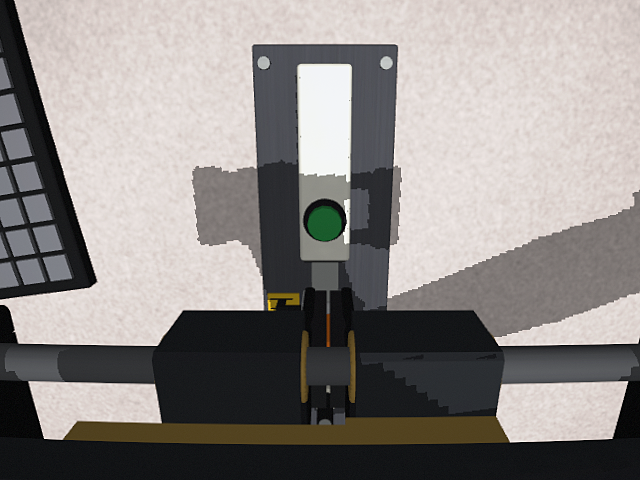

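The wrist view, looking from the −y side, shows the green button at (324,223) on the white sleeve. The plate end is at the top, with its edges nearly upright in the image.

```bash
python3 - <<'E'
from h import *
d=pickle.load(open('wrist.pkl','rb'))
print(onz(d,[(324.2,223.1)],.078))
P=onz(d,[(253,45),(397,45),(263.5,62.5),(386.5,63)],.012); print(P.round(4).tolist())
v=P[1]-P[0]; print('yaw edge',np.degrees(np.arctan2(v[1],v[0])),np.linalg.norm(v))
S=onz(d,[(298,66),(351,66),(300,260),(351,261)],.063);print(S.round(4).tolist())
for a,b in((2,0),(3,1)):
  v=S[a]-S[b];print(np.degrees(np.arctan2(v[1],v[0])),np.linalg.norm(v))
E
python3 go.py 0.57 -0.046 0.09
```

```text
[[ 0.57203103 -0.04896375  0.078     ]]
[[0.6111, -0.1889, 0.012], [0.4947, -0.1723, 0.012], [0.6049, -0.1744, 0.012], [0.5047, -0.1597, 0.012]]
yaw edge 171.87809526334917 0.11757895145246576
[[0.5746, -0.1622, 0.063], [0.5373, -0.1569, 0.063], [0.5965, -0.0174, 0.063], [0.5558, -0.0107, 0.063]]
81.41784907869949 0.14649829769640532
82.76150297986332 0.14735774677876895
t 2.9 tcp [ 0.5675 -0.0474  0.2226] yaw_y 171.91 f [1.  0.3 0.6] w 0.012176334729952346 0.0 j [ 12.  17.  -8.  -0. -66. -20.]
delta tool mm [ -1.7  -2.3 132.6]
```

Emit:
{"name": "drive_tool", "arguments": {
  "moves": [
    {"delta_pos":[-1,-3.5,20],"turn":0,"claw":0},
    {"delta_pos":[0,0,40],"turn":0,"claw":0},
    {"delta_pos":[0,0,40],"turn":0,"claw":0},
    {"delta_pos":[0,0,20],"turn":0,"claw":0},
    {"delta_pos":[0,0,10],"turn":0,"claw":0},
    {"delta_pos":[0,0,5],"turn":0,"claw":0},
    {"delta_pos":[0,0,3],"turn":0,"claw":0},
    {"delta_pos":[0,0,0],"turn":0,"claw":0},
    {"delta_pos":[0,0,0],"turn":0,"claw":0}
  ]
}}

```text
time_s: 4.03
tcp_pos: [0.5721, -0.0457, 0.0852]
ee_rot: [[-0.138, -0.99, 0.001], [-0.99, 0.138, 0.0], [-0.0, -0.001, -1.0]]
wrist_force: [-0.1, -0.4, 0.1]
gripper_width: 0.008
gripper_force: 0.0
```

Emit:
{"name": "drive_tool", "arguments": {
  "moves": [
    {"delta_pos":[0,0,2],"turn":0,"claw":0},
    {"delta_pos":[0,0,2],"turn":0,"claw":0},
    {"delta_pos":[0,0,2],"turn":0,"claw":0},
    {"delta_pos":[0,0,2],"turn":0,"claw":0},
    {"delta_pos":[0,0,2],"turn":0,"claw":0},
    {"delta_pos":[0,0,2],"turn":0,"claw":0},
    {"delta_pos":[0,0,1],"turn":0,"claw":0},
    {"delta_pos":[0,0,0],"turn":0,"claw":0}
  ]
}}

```text
time_s: 5.03
tcp_pos: [0.5717, -0.0457, 0.0713]
ee_rot: [[-0.139, -0.99, -0.0], [-0.99, 0.139, 0.0], [-0.0, 0.0, -1.0]]
wrist_force: [0.1, 0.5, 1.7]
gripper_width: 0.003
gripper_force: 0.7
```

Emit:
{"name": "drive_tool", "arguments": {
  "moves": [
    {"delta_pos":[0,0,1],"turn":0,"claw":0},
    {"delta_pos":[0,0,0],"turn":0,"claw":0}
  ]
}}

```text
time_s: 5.28
tcp_pos: [0.5717, -0.0458, 0.0704]
ee_rot: [[-0.139, -0.99, -0.0], [-0.99, 0.139, 0.0], [-0.0, 0.0, -1.0]]
wrist_force: [-0.7, -0.3, 1.0]
gripper_width: 0.006
gripper_force: 0.9
```

Emit:
{"name": "drive_tool", "arguments": {
  "moves": [
    {"delta_pos":[0,0,1],"turn":0,"claw":0},
    {"delta_pos":[0,0,0],"turn":0,"claw":0}
  ]
}}

```text
time_s: 5.52
tcp_pos: [0.5717, -0.0458, 0.0695]
ee_rot: [[-0.139, -0.99, -0.0], [-0.99, 0.139, 0.0], [-0.0, 0.0, -1.0]]
wrist_force: [-0.9, 1.5, 2.5]
gripper_width: 0.003
gripper_force: 1.0
```

Emit:
{"name": "drive_tool", "arguments": {
  "moves": [
    {"delta_pos":[0,0,0.5],"turn":0,"claw":0},
    {"delta_pos":[0,0,0],"turn":0,"claw":0}
  ]
}}

```text
time_s: 5.78
tcp_pos: [0.5718, -0.0457, 0.0695]
ee_rot: [[-0.138, -0.99, 0.0], [-0.99, 0.138, -0.0], [0.0, -0.0, -1.0]]
wrist_force: [-1.4, 1.3, 4.3]
gripper_width: 0.005
gripper_force: 2.5
```

Emit:
{"name": "drive_tool", "arguments": {
  "moves": [
    {"delta_pos":[0,0,0.5],"turn":0,"claw":0},
    {"delta_pos":[0,0,0],"turn":0,"claw":0}
  ]
}}

```text
time_s: 6.02
tcp_pos: [0.5718, -0.0458, 0.0694]
ee_rot: [[-0.138, -0.99, 0.0], [-0.99, 0.138, -0.0], [0.0, -0.0, -1.0]]
wrist_force: [-2.5, 1.9, 7.8]
gripper_width: 0.005
gripper_force: 3.8
```

Emit:
{"name": "drive_tool", "arguments": {
  "moves": [
    {"delta_pos":[0,0,0.5],"turn":0,"claw":0},
    {"delta_pos":[0,0,0],"turn":0,"claw":0}
  ]
}}

```text
time_s: 6.28
tcp_pos: [0.5718, -0.0458, 0.0694]
ee_rot: [[-0.138, -0.99, 0.0], [-0.99, 0.138, -0.0], [0.0, -0.0, -1.0]]
wrist_force: [-4.0, 1.5, 10.4]
gripper_width: 0.004
gripper_force: 5.0
```

Emit:
{"name": "drive_tool", "arguments": {
  "moves": [
    {"delta_pos":[0,0,-10],"turn":0,"claw":0},
    {"delta_pos":[0,0,-40],"turn":0,"claw":0},
    {"delta_pos":[0,0,-50],"turn":0,"claw":0},
    {"delta_pos":[-10,0,-30],"turn":0,"claw":0.2},
    {"delta_pos":[-45,0,0],"turn":0,"claw":0.4},
    {"delta_pos":[-50,0,0],"turn":0,"claw":0.4},
    {"delta_pos":[-50,0,0],"turn":0,"claw":0.4},
    {"delta_pos":[-45,0,0],"turn":0,"claw":0.4},
    {"delta_pos":[-20,0,0],"turn":0,"claw":0.4},
    {"delta_pos":[0,0,0],"turn":0,"claw":0.4},
    {"delta_pos":[0,0,0],"turn":0,"claw":0.4}
  ]
}}

```text
time_s: 7.65
tcp_pos: [0.602, 0.1711, 0.1979]
ee_rot: [[-0.14, -0.99, -0.001], [-0.99, 0.14, -0.0], [0.0, 0.001, -1.0]]
wrist_force: [-0.6, 0.7, -0.6]
gripper_width: 0.398
gripper_force: 0.0
```

```bash
python3 go.py; python3 - <<'E'
from h import *
d=cap('wrist','wrist1')
for c,lo,hi in [('green',(45,90,50),(85,255,255)),('orange',(8,150,120),(20,255,255)),('red',(0,150,90),(6,255,255)),('blue',(100,130,60),(130,255,255))]:
    print(c,[(a,p.tolist(),b.tolist()) for a,p,b in blobs(mask(d,lo,hi),30)][:6])
E
```

```text
t 7.65 tcp [0.602  0.1711 0.1979] yaw_y 171.98 f [-0.6  0.7 -0.6] w 0.39763060260247607 0.0 j [ 31.  23.  -1.   0. -65. -39.]
green []
orange [(np.int32(863), [329.6, 18.0], [316, 3, 29, 32]), (np.int32(87), [435.7, 351.6], [433, 339, 7, 24]), (np.int32(91), [436.5, 387.4], [433, 376, 7, 23])]
red [(np.int32(268), [257.5, 136.3], [251, 126, 15, 22])]
blue [(np.int32(292), [259.6, 173.8], [252, 164, 16, 21])]
```

View pics/wrist1.png

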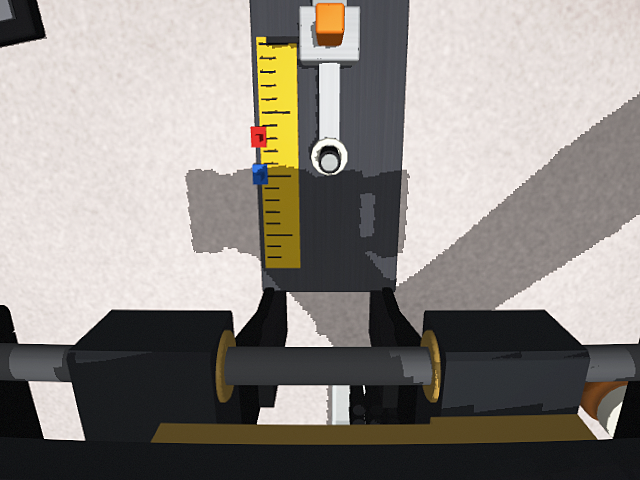

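The wrist view shows the red flag at (258,136), the blue flag at (260,174), the post top around (330,12) and the tube in its nest at (329,158). I'll zoom in to find the fin and the pointer.

```bash
python3 - <<'E'
from h import *
d=pickle.load(open('wrist.pkl','rb'))
c=d['color'][0:190,235:365,::-1]; c=np.hstack([c[:95],c[95:]]); cv2.imwrite('pics/crop1.png',cv2.resize(c,None,fx=3,fy=6//2*1.0,interpolation=0))
E
```

```text
(no output)
```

View pics/crop1.png

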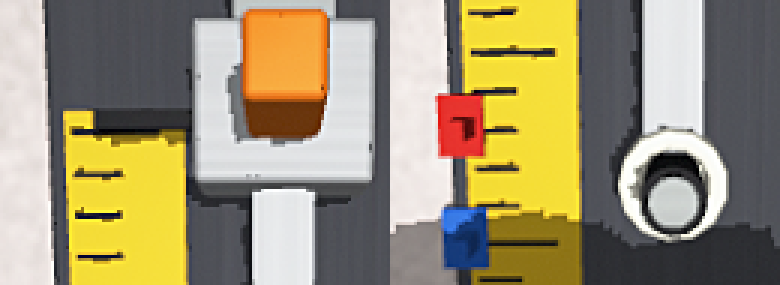

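The crop shows the pointer blade as the dark bar at about (266–297, 35–43) beside the carriage. The red flag's foot fills rows 126–148, with its fin inside.

```bash
cat > meas.py <<'E'
from h import *
d=pickle.load(open('wrist.pkl','rb')); z=d['range_z']; T=np.array(d['extrinsics'])
gy=np.array([np.sin(np.radians(8.1)),np.cos(np.radians(8.1)),0]); gx=np.array([gy[1],-gy[0],0])
org=np.array([.571,-.047,0])+.045*gy
def pts(m):
    v,u=np.nonzero((m>0)&(z>0)); o,r=rays(d,np.c_[u,v]); return o+r*z[v,u][:,None]
def g(P): Q=P-org; return np.c_[Q@gx,Q@gy,Q[:,2]]*1000
def st(n,P,lo=-1e9):
    Q=g(P); Q=Q[Q[:,2]>lo]; print(n,len(Q),'p2,50,p98',np.percentile(Q,[2,50,98],axis=0).round(1).tolist()); return Q
E
python3 - <<'E'
from meas import *
o=mask(d,(8,150,120),(20,255,255)); o[60:]=0
st('post top',pts(o),100)
for n,h0,h1 in(('red',0,6),('blue',100,130)):
    m=mask(d,(h0,130,60),(h1,255,255)); m[:100]=0;m[200:]=0;m[:,:240]=0;m[:,275:]=0
    Q=st(n,pts(m)); Q=Q[Q[:,2]>22]; print(' tip',len(Q),Q.min(0).round(1),Q.max(0).round(1)) if len(Q) else 0
m=cv2.inRange(d['color'],(0,0,0),(45,45,45)); m[:30]=0;m[50:]=0;m[:,:262]=0;m[:,298:]=0
st('pointer',pts(m),16)
E
python3 go.py
```

```text
post top 857 p2,50,p98 [[-6.2, 36.6, 106.2], [1.0, 44.3, 108.1], [8.5, 51.6, 109.6]]
red 283 p2,50,p98 [[52.1, 105.4, 16.7], [56.1, 111.9, 18.8], [62.8, 120.1, 39.9]]
 tip 72 [ 52.7 110.5  22.1] [ 57.1 115.6  41.2]
blue 291 p2,50,p98 [[51.6, 134.9, 12.6], [55.7, 140.9, 18.7], [62.7, 149.8, 40.1]]
 tip 78 [ 53.5 139.6  22.7] [ 57.6 144.9  41.1]
pointer 69 p2,50,p98 [[24.0, 43.4, 16.4], [37.8, 46.0, 33.4], [45.7, 46.3, 37.6]]
t 7.7 tcp [0.6021 0.1708 0.1981] yaw_y 171.95 f [ 0.5 -0.2  0.3] w 0.4030592659942123 0.0 j [ 31.  23.  -1.   0. -65. -39.]
```

```bash
python3 -c "
from meas import *
print(org+.0011*gx+.0442*gy)"; python3 go.py 0.5846 0.0409 0.198
```

```text
[0.58465742 0.04115512 0.        ]
t 7.7 tcp [0.6021 0.1708 0.1981] yaw_y 171.95 f [ 0.5 -0.2  0.3] w 0.4030592659942123 0.0 j [ 31.  23.  -1.   0. -65. -39.]
delta tool mm [ 1.311e+02 -9.000e-01  1.000e-01]
```

Emit:
{"name": "drive_tool", "arguments": {
  "moves": [
    {"delta_pos":[20,0,0],"turn":0,"claw":0.5},
    {"delta_pos":[45,-1,0],"turn":0,"claw":0.5},
    {"delta_pos":[45,0,0],"turn":0,"claw":0.5},
    {"delta_pos":[21,0,0],"turn":0,"claw":0.5},
    {"delta_pos":[0,0,20],"turn":0,"claw":0.5},
    {"delta_pos":[0,0,40],"turn":0,"claw":0.5},
    {"delta_pos":[0,0,15],"turn":0,"claw":0.5},
    {"delta_pos":[0,0,0],"turn":0,"claw":0.5},
    {"delta_pos":[0,0,0],"turn":0,"claw":0.5}
  ]
}}

```text
time_s: 8.82
tcp_pos: [0.5862, 0.0424, 0.1245]
ee_rot: [[-0.138, -0.99, 0.003], [-0.99, 0.138, 0.0], [-0.001, -0.003, -1.0]]
wrist_force: [0.5, 0.1, -0.2]
gripper_width: 0.5
gripper_force: 0.0
```

```bash
python3 go.py 0.5846 0.0411 0.069; python3 -c "
from h import *
cap('wrist','wrist2')"
```

```text
t 8.825 tcp [0.5862 0.0424 0.1245] yaw_y 172.06 f [ 0.5  0.1 -0.2] w 0.5003054854608754 0.0 j [ 20.  23. -13.   0. -54. -28.]
delta tool mm [ 1.6  1.5 55.5]
```

View pics/wrist2.png

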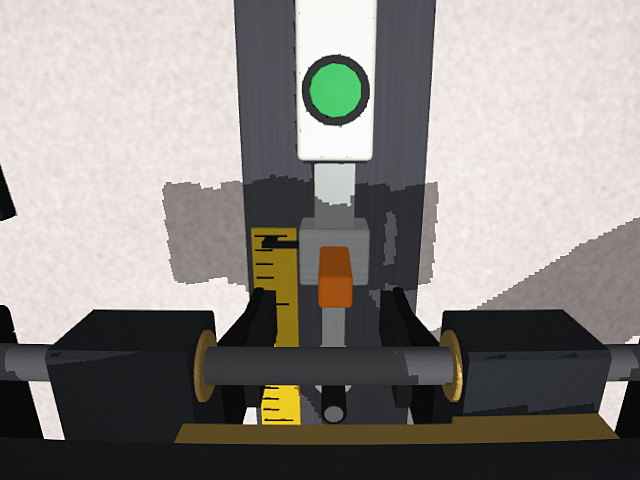

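The fingers straddle the post: tips at about (262,290) and (392,290), post top at (335,297), which is a couple of mm to the right of centre. The button is fully down and the pointer is at (270–298, 243).

```bash
python3 - <<'E'
from meas import *
o=mask(d,(8,150,80),(20,255,255)); o[330:]=0;o[:,:310]=0;o[:,360:]=0
st('post',pts(o)); st('post top',pts(o),105)
b=mask(d,(45,90,50),(85,255,255)); st('btn',pts(b))
print('tcp',g(np.array([monitor.sense()['tcp_pos']])))
E
```

```text
post 1931 p2,50,p98 [[-6.1, 35.5, 65.9], [1.3, 37.0, 107.1], [8.7, 50.4, 109.4]]
post top 1092 p2,50,p98 [[-6.1, 35.8, 106.1], [1.3, 42.6, 108.2], [9.0, 50.5, 109.6]]
btn 2230 p2,50,p98 [[-10.0, -57.4, 67.8], [1.3, -46.1, 69.3], [12.6, -34.7, 70.7]]
tcp [[  2.39364461  45.78356932 124.63976085]]
```

Emit:
{"name": "drive_tool", "arguments": {
  "moves": [
    {"delta_pos":[1.8,1.8,0],"turn":0,"claw":0.5},
    {"delta_pos":[0,0,15],"turn":0,"claw":0.5},
    {"delta_pos":[0,0,20],"turn":0,"claw":0.5},
    {"delta_pos":[0,0,14],"turn":0,"claw":0.5},
    {"delta_pos":[0,0,6],"turn":0,"claw":0.5},
    {"delta_pos":[0,0,0],"turn":0,"claw":0.5},
    {"delta_pos":[0,0,0],"turn":0,"claw":0.5}
  ]
}}

```text
time_s: 9.75
tcp_pos: [0.5835, 0.0408, 0.0686]
ee_rot: [[-0.138, -0.99, 0.001], [-0.99, 0.138, 0.0], [-0.0, -0.001, -1.0]]
wrist_force: [0.3, 0.2, -0.1]
gripper_width: 0.499
gripper_force: 0.0
```

Emit:
{"name": "drive_tool", "arguments": {
  "moves": [
    {"delta_pos":[0,0,0],"turn":0,"claw":0.4},
    {"delta_pos":[0,0,0],"turn":0,"claw":0.34},
    {"delta_pos":[0,0,0],"turn":0,"claw":0.28},
    {"delta_pos":[0,0,0],"turn":0,"claw":0.24},
    {"delta_pos":[0,0,0],"turn":0,"claw":0.2},
    {"delta_pos":[0,0,0],"turn":0,"claw":0.16},
    {"delta_pos":[0,0,0],"turn":0,"claw":0.12},
    {"delta_pos":[0,0,0],"turn":0,"claw":0.1}
  ]
}}

```text
time_s: 10.75
tcp_pos: [0.5827, 0.0407, 0.068]
ee_rot: [[-0.139, -0.99, -0.001], [-0.99, 0.139, -0.0], [0.0, 0.001, -1.0]]
wrist_force: [-1.3, 0.9, 0.5]
gripper_width: 0.185
gripper_force: 30.0
```

Emit:
{"name": "drive_tool", "arguments": {
  "moves": [
    {"delta_pos":[-2,0,0],"turn":0,"claw":0.1},
    {"delta_pos":[-4,0,0],"turn":0,"claw":0.1},
    {"delta_pos":[-6,0,0],"turn":0,"claw":0.1},
    {"delta_pos":[-6,0,0],"turn":0,"claw":0.1},
    {"delta_pos":[-6,0,0],"turn":0,"claw":0.1},
    {"delta_pos":[-6,0,0],"turn":0,"claw":0.1},
    {"delta_pos":[-6,0,0],"turn":0,"claw":0.1},
    {"delta_pos":[-6,0,0],"turn":0,"claw":0.1},
    {"delta_pos":[-6,0,0],"turn":0,"claw":0.1},
    {"delta_pos":[-6,0,0],"turn":0,"claw":0.1},
    {"delta_pos":[-4,0,0],"turn":0,"claw":0.1},
    {"delta_pos":[-2,0,0],"turn":0,"claw":0.1}
  ]
}}

```text
time_s: 12.25
tcp_pos: [0.5912, 0.1004, 0.068]
ee_rot: [[-0.138, -0.99, -0.0], [-0.99, 0.138, -0.0], [0.0, 0.0, -1.0]]
wrist_force: [-2.3, -3.9, 1.6]
gripper_width: 0.181
gripper_force: 30.0
```

Emit:
{"name": "drive_tool", "arguments": {
  "moves": [
    {"delta_pos":[-4,0,0],"turn":0,"claw":0.1},
    {"delta_pos":[-2,0,0],"turn":0,"claw":0.1},
    {"delta_pos":[0,0,0],"turn":0,"claw":0.1},
    {"delta_pos":[0,0,0],"turn":0,"claw":0.1}
  ]
}}

```text
time_s: 12.75
tcp_pos: [0.5921, 0.1062, 0.068]
ee_rot: [[-0.139, -0.99, -0.0], [-0.99, 0.139, 0.0], [-0.0, 0.0, -1.0]]
wrist_force: [-2.9, -3.5, 2.3]
gripper_width: 0.176
gripper_force: 30.0
```

```bash
python3 go.py; python3 -c "
from h import *
d=cap('wrist'); c=d['color'][170:330,200:400,::-1]; cv2.imwrite('pics/w3.png',cv2.resize(c,(800,640)[:1]+(600,),interpolation=0))"
```

```text
t 12.75 tcp [0.5921 0.1062 0.068 ] yaw_y 172.03 f [-2.9 -3.5  2.3] w 0.17558492701744663 30.00016734469682 j [ 26.  28. -14.  -0. -48. -34.]
```

View pics/w3.png

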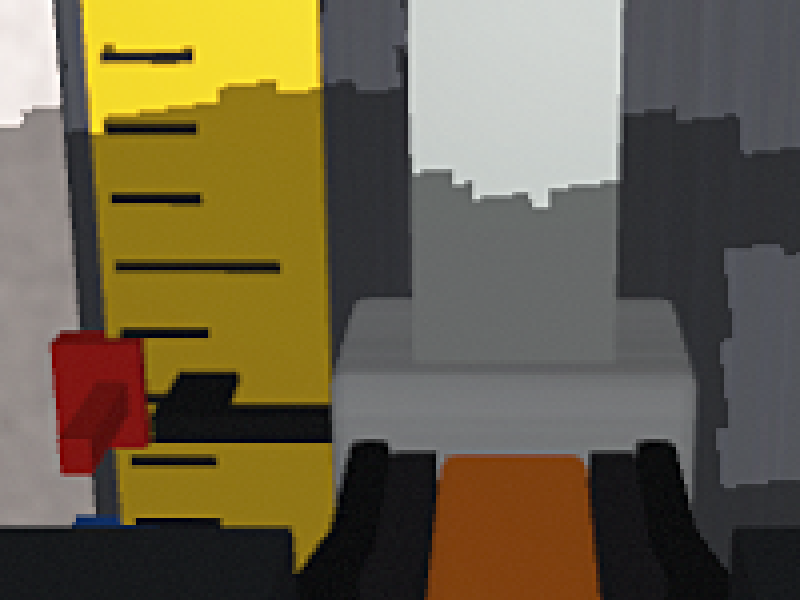

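The boom follows. The pointer blade lies at crop (150–330, 370–440), near the red flag (fin top at about (78,455)). Measuring the remaining gap.

```bash
python3 - <<'E'
from meas import *
m=mask(d,(0,130,40),(8,255,255)); m[:250]=0;m[310:]=0;m[:,:205]=0;m[:,245:]=0
Q=st('red',pts(m))
for a,b in((10,22),(24,36),(37,43)):
    q=Q[(Q[:,2]>a)&(Q[:,2]<b)]; print(a,b,len(q),'y p2/98',np.percentile(q[:,1],[2,50,98]).round(1),'x',np.percentile(q[:,0],[2,98]).round(1),'z',np.median(q[:,2]))
m=cv2.inRange(d['color'],(0,0,0),(40,40,40)); m[:266]=0;m[289:]=0;m[:,:236]=0;m[:,283:]=0
Q=g(pts(m))
for a,b in((13,20),(20,26),(26,32),(32,36),(36,45)):
    q=Q[(Q[:,2]>a)&(Q[:,2]<b)]
    if len(q)>3: print('ptr',a,b,len(q),'y',np.percentile(q[:,1],[2,50,98]).round(1),'x',np.percentile(q[:,0],[2,98]).round(1))
print('tcp',g(np.array([monitor.sense()['tcp_pos']])))
o=mask(d,(8,150,60),(20,255,255)); o[:290]=0;o[400:]=0;o[:,:300]=0;o[:,355:]=0
st('post',pts(o));st('post',pts(o),105)
E
```

```text
red 709 p2,50,p98 [[51.2, 104.5, 15.2], [55.2, 110.4, 18.9], [62.7, 119.0, 39.9]]
10 22 457 y p2/98 [104.4 109.4 119.5] x [51.  62.8] z 18.341051684960004
24 36 122 y p2/98 [109.7 110.4 115.2] x [52.8 57. ] z 30.233108551613483
37 43 97 y p2/98 [110.  112.1 115. ] x [53.  56.9] z 39.21049141571783
ptr 13 20 18 y [108.7 113.4 119.2] x [38.5 51. ]
ptr 20 26 68 y [108.5 109.  110.4] x [38.4 45.9]
ptr 26 32 51 y [108.6 108.9 109.5] x [38.4 45.9]
ptr 32 36 170 y [107.6 108.3 112. ] x [24.3 45.5]
ptr 36 45 273 y [107.6 109.7 111.8] x [24.2 45.3]
tcp [[ -0.74325412 109.57652379  67.99429691]]
post 2338 p2,50,p98 [[-6.4, 101.5, 64.5], [1.2, 102.1, 90.0], [8.9, 104.4, 107.4]]
post 216 p2,50,p98 [[-5.7, 101.5, 105.1], [1.2, 102.2, 106.4], [8.3, 117.4, 108.7]]
```

Emit:
{"name": "drive_tool", "arguments": {
  "moves": [
    {"delta_pos":[-1.3,0,0],"turn":0,"claw":0.1},
    {"delta_pos":[-1.3,0,0],"turn":0,"claw":0.1},
    {"delta_pos":[0,0,0],"turn":0,"claw":0.1},
    {"delta_pos":[0,0,0],"turn":0,"claw":0.1},
    {"delta_pos":[0,0,0],"turn":0,"claw":0.1}
  ]
}}

```text
time_s: 13.42
tcp_pos: [0.5924, 0.1087, 0.068]
ee_rot: [[-0.139, -0.99, -0.0], [-0.99, 0.139, -0.0], [0.0, 0.0, -1.0]]
wrist_force: [-2.9, -2.4, 0.8]
gripper_width: 0.179
gripper_force: 30.0
```

```bash
python3 go.py; python3 - <<'E'
from h import *
cap('wrist')
from meas import *
m=mask(d,(0,130,40),(8,255,255)); m[:235]=0;m[310:]=0;m[:,:205]=0;m[:,245:]=0
Q=g(pts(m))
for a,b in((10,22),(24,36),(37,43)):
    q=Q[(Q[:,2]>a)&(Q[:,2]<b)]; print('red',a,b,len(q),'y',np.percentile(q[:,1],[2,50,98]).round(1))
m=cv2.inRange(d['color'],(0,0,0),(40,40,40)); m[:266]=0;m[289:]=0;m[:,:236]=0;m[:,283:]=0
Q=g(pts(m))
for a,b in((20,26),(26,32),(32,36),(36,45)):
    q=Q[(Q[:,2]>a)&(Q[:,2]<b)]
    if len(q)>3: print('ptr',a,b,len(q),'y',np.percentile(q[:,1],[2,50,98]).round(1))
o=mask(d,(8,150,60),(20,255,255)); o[:290]=0;o[400:]=0;o[:,:300]=0;o[:,355:]=0
st('post',pts(o))
s=cap('side'); t=cap('top')
A=cv2.resize(s['color'][210:350,190:330,::-1],(400,400),interpolation=0)
B=cv2.resize(t['color'][150:250,190:290,::-1],(400,400),interpolation=0)
cv2.imwrite('pics/fin.png',np.hstack([A,B]))
E
```

```text
t 13.425 tcp [0.5924 0.1087 0.068 ] yaw_y 172.03 f [-2.9 -2.4  0.8] w 0.17892222375333822 30.000181384384632 j [ 26.  28. -14.  -0. -48. -34.]
red 10 22 455 y [104.5 109.4 119.5]
red 24 36 120 y [109.8 110.5 114.7]
red 37 43 100 y [110.  112.3 115.4]
ptr 20 26 63 y [111.  111.5 112.9]
ptr 26 32 53 y [110.8 111.4 112.1]
ptr 32 36 189 y [110.1 110.8 114.5]
ptr 36 45 254 y [110.2 112.3 114.3]
post 2326 p2,50,p98 [[-6.3, 103.9, 64.5], [1.3, 104.6, 90.1], [8.9, 106.6, 107.3]]
```

View pics/fin.png

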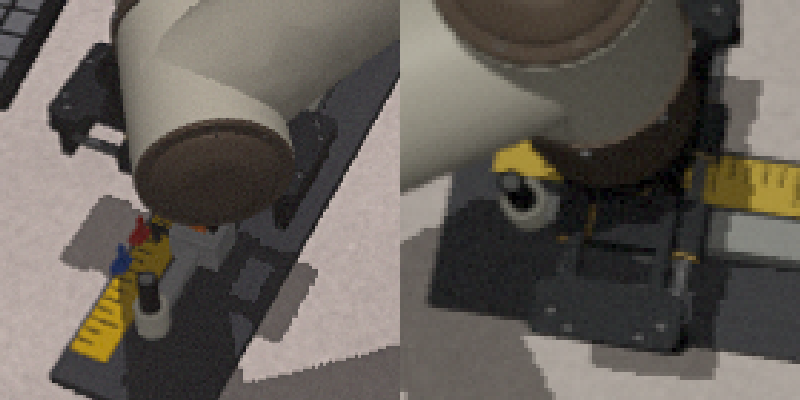

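The tube stands upright in its nest at (149,290) in the left panel. The pointer's centre (112.3 mm) and the red fin's (about 112.5 mm) agree within measuring error, and the grip is holding steady at 30 N.

```bash
python3 -c "
from station import ticket
print(ticket.finish_job())"
```

```text
the job is handed in; nothing more can be done
None
```

I pressed the lock button fully down, drew the boom out until its pointer was level with the red flag (within about 0.3 mm by the wrist camera), and handed the job in still holding it there, with the tube upright in its nest.

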